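# Turn the round hall sign to show its house

### The arm

A 6-joint arm with a two-finger parallel gripper is mounted at the origin on the work surface. World frame = base frame: x ahead of the robot, y to its left, z up, the work surface at z = 0. Lengths are in m, angles in rad, forces in N, time in s.
With the tool pointing down it reaches from about 0.35 to 0.85 m from the base axis. Payload 8.1 kg.
Tool frame: the origin (TCP) lies at the very end of the fingers, on their centre line; the grasp point (between the pads) lies 19 mm behind it (robot.grip_depth is the distance from the TCP to the grasp point, in m); z points along the fingers, y is the line along which they close (so a half turn about z gives the same grasp; the last joint's range is limited). The gripper opens to 93 mm and grips with 3 to 60 N. Pads are 15 mm wide; open, the fingers measure 128 mm over their backs; the gripper's body (75 mm by 188 mm) begins 65 mm behind the grasp point.
Start: joints at [-1.312, 0.13, 1.488, -0, 1.523, -0.085], TCP at [0.202, -0.565, 0.219] pointing down, gripper open.
Joint ranges: [-2.96, 2.96], [-0.89, 2.26], [0.02, 2.5], [-1.34, 4.48], [0, 2.73], [-2.66, 2.66]. Speed limits (rad/s): [2.39, 2.39, 2.79, 3.14, 3.14, 3.14].

### API

Orientations are given as a rotation vector (axis times angle).
In Python, from plant import robot gives the robot as it stands. The module is installed in compiled form; this text tells all that it offers.
- The arm moves only by the shell command python3 -m jog 'ROWS' [FORCE]. ROWS is JSON, a list that holds one entry, the list of rows, each a list of 7 numbers: the turn, a rotation vector about the tool's x, y, z in degrees, then the shift along the tool's x, y, z in cm, then the finger opening in cm, from 0 to 9.3. A call has 1 to 5 rows; each row shifts and turns the commanded pose from where the row before left it, along the tool's axes as they then stand; what a row does not reach is not made up. A row lasts 1/12 s, in which the tool goes at most 41.7 mm and 7.16 degrees, less where a joint would pass 70% of its speed; a pose out of reach is approached as far as the arm can. A call is refused whole if a number of a shift passes 4.17 or a number of a turn 7.16, either way. A call with a gripper value outside its range is refused whole. The fingers move at their own pace and stop on an object; FORCE is the grip in N (left out, the last holds). Time passes only in rows, so rows that do not move let the fingers close. It gives the time, the measured TCP pose, the force and the opening at its end, in the units of the state.
- robot.read_state(): the state, without advancing time (a new reading comes with each control period).
- robot.read_camera(name): name is "scene" or "top"; returns a dict with "img" (420x560x3 uint8, red, green, blue), "fx", "fy", "cx", "cy" (pixels), "k1" (the pictures are not rectified: a ray, as slopes to the right and down, at radius r is drawn at 1 + k1 r^2 times it, then the intrinsics apply), "extrinsics" (4x4, takes a point from camera to world coordinates). Camera axes: x right, y up, looking along -z (the intrinsics and any distortion apply to the point x, -y, -z); pixel columns grow to the right and rows downward; lengths in m; the calibration is good to about 2 mm. A picture is of the moment at which its call begins. There is no depth.
- robot.close_job(): hands the job in, once; it reports no verdict.
Trained networks look in a picture, given as the dict that the camera call returned (one of the last four; its "shot" number tells which), for a name from the list of things; names that differ only in an ending like _2 or _b are one class to them, and where a whole thing is asked for, a point or a joint stands for the part that bears it (a point fixed in the world has none). Each returns a list of dicts, best first, with "confidence" (0 to 1); they miss things now and then, are a little off and sometimes report something else, mostly with a low value. They report only what shows in the picture. A call takes as long as a camera call. They do not tell look-alikes from the thing itself.
- robot.masks_of(picture, label): "pixels" (420x560 bool, what is visible of it) and "point" ([column, row] in pixels, amid what is visible of it).
- robot.pinpoint(picture, label): "point" ([column, row] in pixels: a listed point, or the origin of a listed thing).
The state is a dict: "t": time; "q": joint angles; "dq": joint speeds; "joint_torque": joint torques, N m; "tool_pos": TCP position; "orientation": TCP orientation; "force": force on the tool from outside, world axes, zero at the start; "wrist_torque": the same for the moment, N m; "opening": finger opening in m.
Only numpy, scipy, OpenCV 4.12 (cv2) and the standard library are available. Lean on these libraries where they do the work, as an engineer would, in place of code of your own. Each camera call takes 0.05 s, during which the arm holds its last target. There are 200 camera calls.

### The job

Two wooden swivel signs on the hall bench show who is in: an arrow to the front means out, a house means home. The owner of the round one has just come in: spin the round sign half a turn on its upright pin, so that its house face looks squarely over the front of its own base, let go of it, and leave the square sign as it is.

Things in the scene. Friction and masses are not known exactly. Their poses are not given: they have to be found in the camera images.
- round_pivot (a point): Fixed point at the centre of the round tile, on its upright pivot, 100 mm above the bench. x points over the stand's front (roughly away from the robot), z up; does not turn with the tile. Tile: plywood disc 120 mm across, 12 thick, on edge, arrow on one face, house on the other. Stand: fixed oak block 80 (x) by 90 (y), 14 high, 24 at the raised strip along its front edge; 10 mm pin.
- round_tile (a joint): Turn of the round tile, rad, growing anticlockwise from above. 0: arrow face looks along the stand's +x (front), tile's plane along the stand's y; +3.14 or -3.14: house face to the front. Turns either way, no stop within a whole turn, light friction (0.03 N m, 0.7 N at 45 mm from the pin); stays where it is left.
- square_pivot (a point): The same point (same axes, 100 mm above the bench) on an equal stand with the square tile: plywood, 110 mm wide, 120 high, 12 thick, from 40 to 160 mm above the bench, same two pictures. To be left alone.
- square_tile (a joint): Turn of the square tile about its pivot, rad, measured like that of the round tile; it starts near 0 and turns as easily.
There are look-alikes about, which are no part of the job. What is shaped like the part that bears square_pivot but pink is not meant.

How it is judged:
By the outcome, as a careful person would: the job done as asked, in the order asked, and still so for the second after the job is handed in, with the robot touching nothing.
It also fails if it takes over 42 s, if anything falls off the work surface, if the arm or the gripper's body presses on something with over 40 N, if the wrist force passes 120 N, or if a joint passes its speed limit or range.

## Working session

There is one attempt and no reset: what is moved stays moved. The work goes in short steps, Python scripts to look and compute and a shell command to move; the robot and the scene stay as the last step left them, time stands still between calls to the robot, and variables do not carry over. Pictures are saved under pics/ and viewed, on a budget of 10 in all, crops included, one or two more only if the job needs it, and the job is handed in when it is done.

```bash
mkdir -p pics; cat > h.py <<'E'
import numpy as np, cv2
from plant import robot
def ray(c,p):
    u=np.array([(p[0]-c["cx"])/c["fx"],(p[1]-c["cy"])/c["fy"]]); s=u.copy()
    for _ in range(20): s=u/(1+c["k1"]*(s@s))
    E=np.array(c["extrinsics"]); return E[:3,3],E[:3,:3]@np.array([s[0],-s[1],-1])
def atz(c,p,z):
    o,d=ray(c,p); return o+d*(z-o[2])/d[2]
def proj(c,P):
    E=np.array(c["extrinsics"]); q=E[:3,:3].T@(np.array(P)-E[:3,3]); s=np.array([q[0],-q[1]])/-q[2]
    s=s*(1+c["k1"]*(s@s)); return np.array([s[0]*c["fx"]+c["cx"],s[1]*c["fy"]+c["cy"]])
def tri(c1,p1,c2,p2):
    o,d=ray(c1,p1);a,b=ray(c2,p2)
    s=np.linalg.lstsq(np.c_[d,-b],a-o,rcond=None)[0]; x=o+d*s[0];y=a+b*s[1]
    return (x+y)/2,np.linalg.norm(x-y)
def save(c,n): cv2.imwrite("pics/"+n,c["img"][:,:,::-1])
E
cat > a.py <<'E'
from h import *
cs={}
np.set_printoptions(precision=4,suppress=True)
for n in ("scene","top"):
    c=robot.read_camera(n);cs[n]=c
    print(n,np.array(c["extrinsics"])[:3,3])
    for l in ("round_pivot","square_pivot"):
        for d in robot.pinpoint(c,l): print(l,d["point"],round(d["confidence"],2),atz(c,d["point"],.1))
    for l in ("round_tile","square_tile"):
        for d in robot.masks_of(c,l): print(l,d["point"],round(d["confidence"],2),d["pixels"].sum())
cv2.imwrite("pics/1.png",np.vstack([cs["scene"]["img"],cs["top"]["img"]])[:,:,::-1])
im=np.hstack([cs["scene"]["img"],cs["top"]["img"]]);save(cs["scene"],"s1.png");save(cs["top"],"t1.png")
E
python3 a.py
```

```text
scene [ 1.2778 -0.0903  0.7742]
round_pivot [170.1, 189.8] 0.77 [ 0.5707 -0.186   0.1   ]
square_pivot [373.0, 184.0] 0.84 [0.6074 0.1729 0.1   ]
square_pivot [341.2, 138.6] 0.83 [0.4742 0.1446 0.1   ]
square_pivot [412.3, 242.6] 0.81 [0.7489 0.1999 0.1   ]
round_tile [170.3, 188.1] 0.81 2842
square_tile [340.9, 135.6] 0.77 2809
square_tile [412.1, 238.7] 0.67 3500
square_tile [376.7, 183.9] 0.58 3177
top [ 0.5117 -0.0151  0.9932]
round_pivot [365.7, 226.5] 0.93 [ 0.5744 -0.193   0.1   ]
square_pivot [194.5, 285.8] 0.85 [0.4598 0.1422 0.1   ]
square_pivot [170.0, 149.9] 0.67 [0.7291 0.1967 0.1   ]
square_tile [178.4, 208.3] 0.87 797
square_tile [191.3, 285.1] 0.71 613
square_tile [164.8, 144.4] 0.62 1289
```

View pics/s1.png

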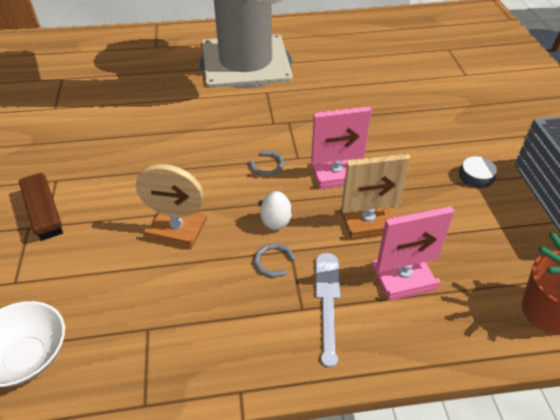

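View pics/t1.png

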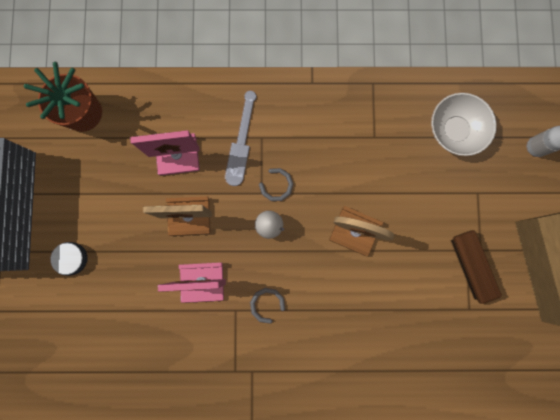

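The scene view has one round sign at (170,190), which is (360,228) in the top view, on a wooden stand. The square ones are a wooden sign at (373,184), to be left alone, and pink look-alikes at (341,139) and (412,243). The round one is the only round sign. Next I'll check it up close and fit the stand and tile yaw.

```bash
cat > b.py <<'E'
from h import *
import sys
from scipy.optimize import least_squares
# args: px py yaw theta(deg) name : overlay model
px,py,yaw,th=map(float,sys.argv[1:5]); name=sys.argv[5]
R=lambda a:np.array([[np.cos(a),-np.sin(a),0],[np.sin(a),np.cos(a),0],[0,0,1]])
ims=[]
for n in ("scene","top"):
    c=robot.read_camera(n); ctr=proj(c,[px,py,.08]); f=5; w=(40 if n=="top" else 40)
    w=45
    M=np.float64([[f,0,-f*(ctr[0]-w)],[0,f,-f*(ctr[1]-w)]])
    M=M*1.; im=cv2.warpAffine(c["img"][:,:,::-1].copy(),M,(2*w*f-50,2*w*f),flags=cv2.INTER_CUBIC)
    def draw(P,col):
        q=np.array([M[:,:2]@proj(c,p)+M[:,2] for p in P]); cv2.polylines(im,[np.int32(q)],True,col,1,cv2.LINE_AA)
    S=lambda P,a:[R(a)@np.array(p)+[px,py,0] for p in P]
    y=np.radians(yaw)
    draw(S([(.04,.045,.024),(.04,-.045,.024),(-.04,-.045,.014),(-.04,.045,.014)],y),(255,255,0))
    t=np.linspace(0,2*np.pi,40)
    for s,col in((.006,(0,255,0)),(-.006,(255,0,255))): draw(S([(s,.06*np.cos(k),.1+.06*np.sin(k)) for k in t],y+np.radians(th)),col)
    ims.append(im)
cv2.imwrite("pics/"+name,np.hstack(ims))
E
python3 b.py .572 -.189 -20 3 2.png
```

```text
(no output)
```

View pics/2.png

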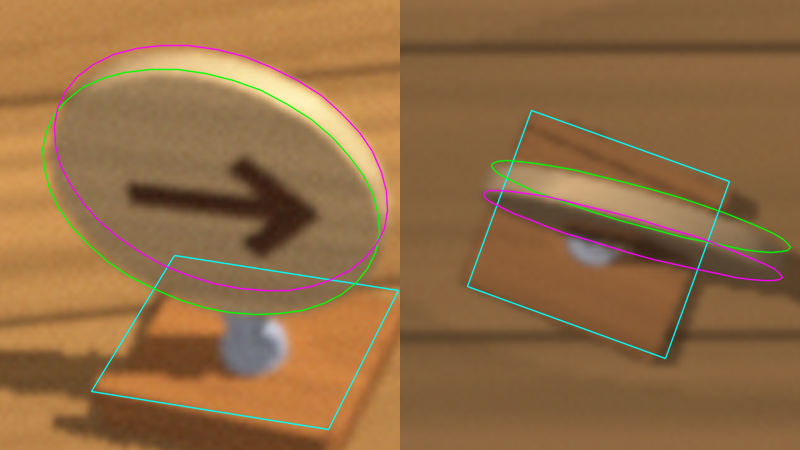

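The round sign shows its arrow to the front; the overlay fits with stand yaw ≈ -20° and tile about +3° relative to it. Plan: pinch the rim from above on the pivot axis, turn the wrist 180°, release.

```bash
cat > st.py <<'E'
from h import *
from scipy.spatial.transform import Rotation as Ro
np.set_printoptions(precision=4,suppress=True)
s=robot.read_state();R=Ro.from_rotvec(s["orientation"]).as_matrix()
print(round(s["t"],2),s["tool_pos"],"q",np.array(s["q"]),"F",s["force"],"open",s["opening"]);print(R)
yy=np.degrees(np.arctan2(R[1,1],R[0,1])); print("tool y yaw",yy)
print("tool-frame shift to above pivot cm:",100*R.T@(np.array([.572,-.189,.160])-s["tool_pos"]))
E
python3 st.py
```

```text
0.6 [ 0.2023 -0.5649  0.2187] q [-1.3124  0.1304  1.4882  0.      1.523  -0.0854] F [ 0.4865 -0.3695 -0.0717] open 0.09283073999087703
[[ 0.9415  0.3371  0.    ]
 [ 0.3371 -0.9415 -0.0001]
 [ 0.      0.0001 -1.    ]]
tool y yaw -70.30154039763201
tool-frame shift to above pivot cm: [ 47.48   -22.9278   5.8663]
```

```bash
python3 -m jog '[[[0,0,0,3.16,-1.53,0,9.3],[0,0,0,3.16,-1.53,0,9.3],[0,0,0,3.16,-1.53,0,9.3],[0,0,0,3.16,-1.53,0,9.3],[0,0,0,3.16,-1.53,0,9.3]]]' 10
python3 -m jog '[[[0,0,0,3.16,-1.53,0,9.3],[0,0,0,3.16,-1.53,0,9.3],[0,0,0,3.16,-1.53,0,9.3],[0,0,0,3.16,-1.53,0,9.3],[0,0,0,3.16,-1.53,0,9.3]]]'
python3 -m jog '[[[0,0,0,3.16,-1.53,0,9.3],[0,0,0,3.16,-1.53,0,9.3],[0,0,0,3.16,-1.53,0,9.3],[0,0,0,3.16,-1.53,0,9.3],[0,0,0,3.16,-1.53,0,9.3]]]'
python3 -m jog '[[[0,0,-6.66,0,0,0,9.3],[0,0,-6.66,0,0,0,9.3],[0,0,-6.66,0,0,0,9.3],[0,0,-6.66,0,0,0,9.3]]]'
python3 -m jog '[[[0,0,-6.66,0,0,0,9.3],[0,0,-6.66,0,0,0,9.3],[0,0,-6.66,0,0,0,9.3],[0,0,-6.66,0,0,0,9.3],[0,0,0,0,0,0,9.3]]]'
python3 st.py
```

```text
t: 1.02
tool_pos: [0.3261, -0.4384, 0.2188]
orientation: [3.095, 0.537, 0.0]
force: [0.7, 0.7, 0.6]
opening: 0.0929
t: 1.43
tool_pos: [0.4492, -0.3129, 0.2189]
orientation: [3.095, 0.537, 0.0]
force: [0.5, 0.4, -0.2]
opening: 0.0926
t: 1.85
tool_pos: [0.5722, -0.1876, 0.2188]
orientation: [3.095, 0.537, 0.001]
force: [-0.3, 0.6, 0.3]
opening: 0.0928
t: 2.18
tool_pos: [0.5714, -0.1886, 0.2185]
orientation: [-2.884, -1.246, 0.0]
force: [1.4, -0.6, -0.1]
opening: 0.0929
t: 2.6
tool_pos: [0.5712, -0.189, 0.2186]
orientation: [-2.52, -1.875, 0.0]
force: [-0.0, -0.3, 0.3]
opening: 0.0928
2.6 [ 0.5712 -0.189   0.2186] q [-0.4048  0.1348  1.4834  0.      1.5234 -0.1134] F [-0.0276 -0.2934  0.2916] open 0.09275268742066975
[[ 0.2873  0.9578 -0.    ]
 [ 0.9578 -0.2873  0.    ]
 [ 0.     -0.     -1.    ]]
tool y yaw -16.69840048241531
tool-frame shift to above pivot cm: [0.0268 0.0802 5.8648]
```

```bash
python3 -m jog '[[[0,0,0,0,0.05,3.1,9.3],[0,0,0,0,0,3.1,9.3],[0,0,0,0,0,3.1,9.3],[0,0,0,0,0,0,5]]]' 10
python3 -m jog '[[[0,0,0,0,0,0,0],[0,0,0,0,0,0,0],[0,0,0,0,0,0,0],[0,0,0,0,0,0,0],[0,0,0,0,0,0,0]]]' 10
python3 -m jog '[[[0,0,0,0,0,0,0],[0,0,0,0,0,0,0],[0,0,0,0,0,0,0],[0,0,0,0,0,0,0],[0,0,0,0,0,0,0]]]' 10
python3 st.py
```

```text
t: 2.93
tool_pos: [0.5673, -0.1874, 0.1182]
orientation: [-2.522, -1.858, 0.009]
force: [-1.4, 0.9, -1.2]
opening: 0.0898
t: 3.35
tool_pos: [0.5728, -0.1897, 0.1278]
orientation: [2.524, 1.866, 0.003]
force: [1.1, 0.6, -0.1]
opening: 0.0576
t: 3.77
tool_pos: [0.5716, -0.1891, 0.1256]
orientation: [-2.526, -1.868, 0.0]
force: [-0.8, -0.1, 0.0]
opening: 0.0245
3.77 [ 0.5716 -0.1891  0.1256] q [-0.4047  0.1964  1.5871  0.0001  1.3582 -0.1076] F [-0.8193 -0.1232  0.0487] open 0.024483288542846277
[[ 0.2928  0.9562 -0.0002]
 [ 0.9562 -0.2928  0.0001]
 [ 0.0001 -0.0002 -1.    ]]
tool y yaw -17.02511173432036
tool-frame shift to above pivot cm: [ 0.0259  0.0352 -3.4415]
```

```bash
python3 -m jog '[[[0,0,0,0,0,0,0],[0,0,0,0,0,0,0],[0,0,0,0,0,0,0],[0,0,0,0,0,0,0]]]' 10
python3 st.py; python3 b.py .572 -.189 -20 3 3.png
```

```text
t: 4.1
tool_pos: [0.5706, -0.1889, 0.1255]
orientation: [-2.524, -1.867, 0.002]
force: [-5.7, 1.2, 3.8]
opening: 0.0118
4.1 [ 0.5706 -0.1889  0.1255] q [-0.4048  0.1961  1.5877 -0.0003  1.3603 -0.1077] F [-5.7357  1.236   3.7936] open 0.011817294151108309
[[ 0.2927  0.9562 -0.0024]
 [ 0.9562 -0.2927  0.0007]
 [-0.     -0.0025 -1.    ]]
tool y yaw -17.020789642013604
tool-frame shift to above pivot cm: [ 0.032   0.1315 -3.4531]
```

View pics/3.png

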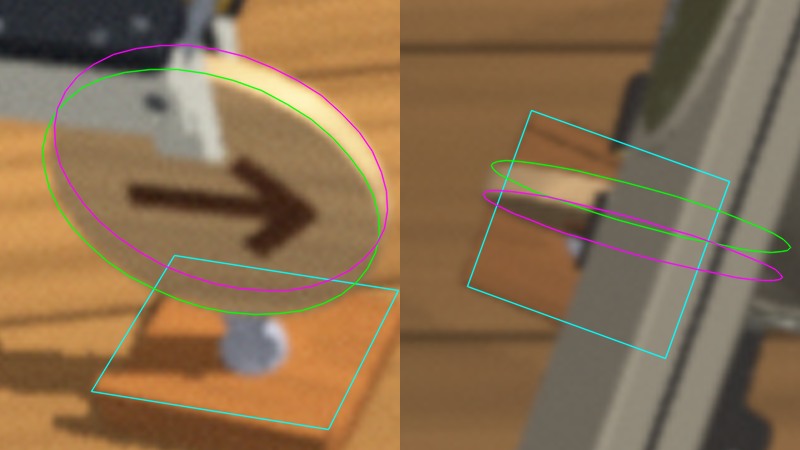

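Tile pinched at 11.8 mm opening, on the axis, with small side force. Now the first quarter turn, clockwise from above.

```bash
python3 -m jog '[[[0,0,3,0,-0.1,0,0],[0,0,6,0,0,0,0],[0,0,6,0,0,0,0],[0,0,6,0,0,0,0],[0,0,6,0,0,0,0]]]' 10
python3 -m jog '[[[0,0,6,0,0,0,0],[0,0,6,0,0,0,0],[0,0,6,0,0,0,0],[0,0,6,0,0,0,0],[0,0,6,0,0,0,0]]]'
python3 -m jog '[[[0,0,6,0,0,0,0],[0,0,6,0,0,0,0],[0,0,6,0,0,0,0],[0,0,6,0,0,0,0],[0,0,6,0,0,0,0]]]'
python3 -m jog '[[[0,0,3,0,0,0,0],[0,0,0,0,0,0,0],[0,0,0,0,0,0,0]]]'
python3 st.py; python3 b.py .572 -.189 -20 -87 4.png
```

```text
t: 4.62
tool_pos: [0.5698, -0.1885, 0.1255]
orientation: [-2.894, -1.219, 0.003]
force: [-6.4, 3.0, 4.4]
opening: 0.0121
t: 5.03
tool_pos: [0.5693, -0.1877, 0.1255]
orientation: [-3.109, -0.429, 0.005]
force: [-8.4, 6.4, 5.7]
opening: 0.012
t: 5.45
tool_pos: [0.5693, -0.1867, 0.1254]
orientation: [-3.114, 0.39, 0.006]
force: [-6.7, 10.1, 5.8]
opening: 0.0117
t: 5.7
tool_pos: [0.5693, -0.1866, 0.1254]
orientation: [-3.104, 0.464, 0.006]
force: [-7.7, 10.1, 6.5]
opening: 0.0121
5.7 [ 0.5693 -0.1866  0.1254] q [-0.4036  0.1931  1.5912  0.0021  1.3619  1.4634] F [-7.6695 10.0944  6.4875] open 0.012088748453222378
[[ 0.9563 -0.2923 -0.0034]
 [-0.2923 -0.9563  0.0037]
 [-0.0043 -0.0025 -1.    ]]
tool y yaw -106.99475252386743
tool-frame shift to above pivot cm: [ 0.3083  0.1392 -3.4592]
```

View pics/4.png

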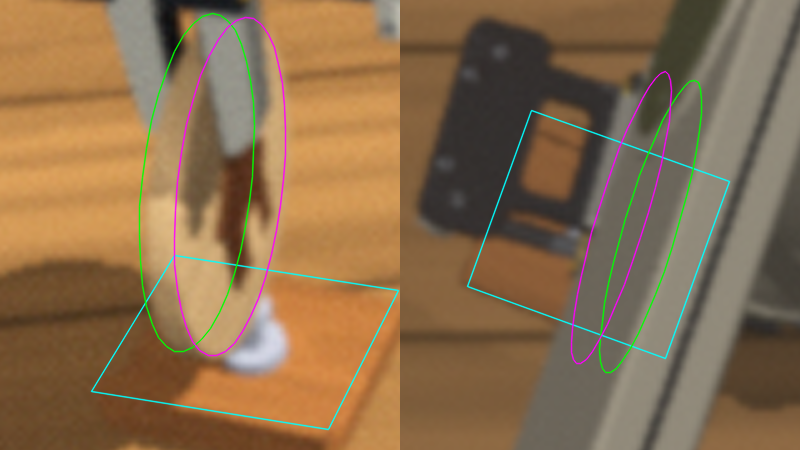

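Quarter turn done: in the picture the tile is edge-on and follows the overlay. Releasing, lifting and turning the hand back by 180°.

```bash
python3 -m jog '[[[0,0,0,0,0,0,5],[0,0,0,0,0,0,5],[0,0,0,0,0,0,5],[0,0,0,0,0,0,5],[0,0,0,0,0,0,5]]]' 10
python3 st.py
python3 -m jog '[[[0,0,0,0,0,-2,5],[0,0,0,0,0,-2,5],[0,0,0,0,0,-2,5],[0,0,0,0,0,0,5],[0,0,0,0,0,0,5]]]' 
python3 st.py
python3 b.py .570 -.186 -20 -87 5.png
```

```text
t: 6.22
tool_pos: [0.5708, -0.1891, 0.1256]
orientation: [3.107, -0.465, 0.0]
force: [0.2, 0.5, -0.8]
opening: 0.0407
6.22 [ 0.5708 -0.1891  0.1256] q [-0.4052  0.194   1.5898 -0.0001  1.3576  1.4629] F [ 0.2205  0.4915 -0.8022] open 0.040708354115371
[[ 0.9561 -0.2929  0.0001]
 [-0.2929 -0.9561 -0.0002]
 [ 0.0002  0.0001 -1.    ]]
tool y yaw -107.03395974236207
tool-frame shift to above pivot cm: [ 0.1155 -0.0494 -3.4357]
t: 6.63
tool_pos: [0.5717, -0.1894, 0.1871]
orientation: [3.106, -0.465, 0.005]
force: [-1.0, 0.3, -0.5]
opening: 0.0501
6.63 [ 0.5717 -0.1894  0.1871] q [-0.4051  0.149   1.5254 -0.      1.4639  1.4629] F [-1.0271  0.2892 -0.4595] open 0.050086258622391584
[[ 0.9562 -0.2929  0.003 ]
 [-0.2929 -0.9562 -0.0013]
 [ 0.0032  0.0004 -1.    ]]
tool y yaw -107.02909298744072
tool-frame shift to above pivot cm: [ 0.0065 -0.0523  2.7126]
```

View pics/5.png

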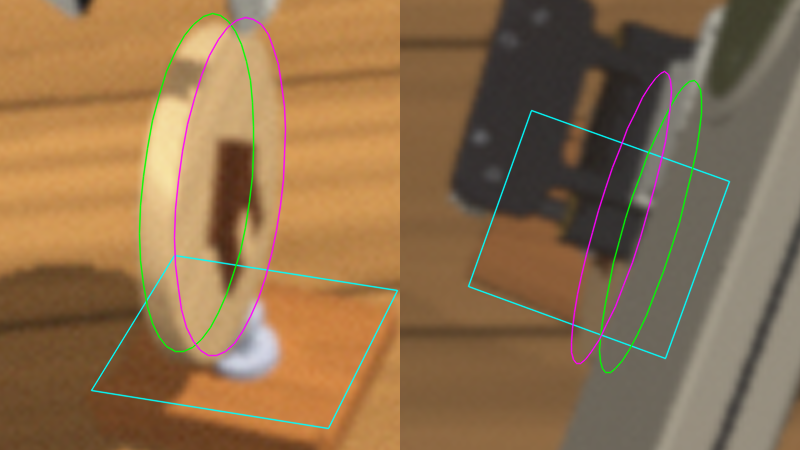

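The released tile stayed put: house face to the right, edge to the camera, as the overlay says.

```bash
python3 -m jog '[[[0,0,0,-0.2,-0.2,0,5],[0,0,-7,0,0,0,5],[0,0,-7,0,0,0,5],[0,0,-7,0,0,0,5],[0,0,-7,0,0,0,5]]]' 10
python3 -m jog '[[[0,0,-7,0,0,0,5],[0,0,-7,0,0,0,5],[0,0,-7,0,0,0,5],[0,0,-7,0,0,0,5],[0,0,-7,0,0,0,5]]]'
python3 -m jog '[[[0,0,-7,0,0,0,5],[0,0,-7,0,0,0,5],[0,0,-7,0,0,0,5],[0,0,-7,0,0,0,5],[0,0,-7,0,0,0,5]]]'
python3 -m jog '[[[0,0,-7,0,0,0,5],[0,0,-7,0,0,0,5],[0,0,-7,0,0,0,5],[0,0,-7,0,0,0,5],[0,0,-7,0,0,0,5]]]'
python3 -m jog '[[[0,0,-7,0,0,0,5],[0,0,-7,0,0,0,5],[0,0,-7,0,0,0,5],[0,0,-7,0,0,0,5],[0,0,-7,0,0,0,5]]]'
python3 -m jog '[[[0,0,-7,0,0,0,5],[0,0,-5,0,0,0,5],[0,0,0,0,0,0,5],[0,0,0,0,0,0,5]]]'
python3 st.py
```

```text
t: 7.15
tool_pos: [0.5685, -0.1859, 0.184]
orientation: [-3.125, -0.31, 0.003]
force: [0.2, 1.1, -0.2]
opening: 0.0498
t: 7.57
tool_pos: [0.5685, -0.1859, 0.184]
orientation: [-2.887, -1.235, 0.003]
force: [0.4, -0.2, 0.1]
opening: 0.0495
t: 7.98
tool_pos: [0.5685, -0.1859, 0.184]
orientation: [-2.381, -2.046, 0.002]
force: [-0.5, -0.5, 1.1]
opening: 0.0501
t: 8.4
tool_pos: [0.5685, -0.1859, 0.184]
orientation: [-1.656, -2.667, 0.001]
force: [0.0, 0.5, 0.3]
opening: 0.05
t: 8.82
tool_pos: [0.5685, -0.1859, 0.184]
orientation: [-0.777, -3.041, -0.001]
force: [-0.4, -0.7, 0.4]
opening: 0.0502
t: 9.15
tool_pos: [0.5687, -0.186, 0.1844]
orientation: [-0.469, -3.104, -0.001]
force: [-0.1, 0.5, -0.1]
opening: 0.0502
9.15 [ 0.5687 -0.186   0.1844] q [-0.4018  0.1455  1.5343  0.      1.4638 -1.6726] F [-0.1368  0.4775 -0.1251] open 0.05015620943421082
[[-0.9553  0.2955 -0.0018]
 [ 0.2955  0.9553  0.0008]
 [ 0.0019  0.0002 -1.    ]]
tool y yaw 72.81041669053052
tool-frame shift to above pivot cm: [-0.4054 -0.1894  2.4417]
```

```bash
python3 -m jog '[[[0,0,0,0,0,2,5],[0,0,0,0,0,2,5],[0,0,0,0,0,2,5],[0,0,0,0,0,0,5],[0,0,0,0,0,0,5]]]' 10
python3 -m jog '[[[0,0,0,0,0,0,0],[0,0,0,0,0,0,0],[0,0,0,0,0,0,0],[0,0,0,0,0,0,0],[0,0,0,0,0,0,0]]]'
python3 -m jog '[[[0,0,0,0,0,0,0],[0,0,0,0,0,0,0],[0,0,0,0,0,0,0]]]'
python3 -m jog '[[[0,0,2.8,0,0,0,0],[0,0,6,0,0,0,0],[0,0,6,0,0,0,0],[0,0,6,0,0,0,0],[0,0,6,0,0,0,0]]]'
python3 -m jog '[[[0,0,6,0,0,0,0],[0,0,6,0,0,0,0],[0,0,6,0,0,0,0],[0,0,6,0,0,0,0],[0,0,6,0,0,0,0]]]'
python3 -m jog '[[[0,0,6,0,0,0,0],[0,0,6,0,0,0,0],[0,0,6,0,0,0,0],[0,0,6,0,0,0,0],[0,0,6,0,0,0,0]]]'
python3 -m jog '[[[0,0,6,0,0,0,0],[0,0,0,0,0,0,0],[0,0,0,0,0,0,0]]]'
python3 st.py
```

```text
t: 9.57
tool_pos: [0.568, -0.1858, 0.1241]
orientation: [-0.468, -3.103, -0.002]
force: [0.5, 0.3, 0.2]
opening: 0.0501
t: 9.98
tool_pos: [0.5698, -0.1866, 0.1265]
orientation: [0.465, 3.106, -0.001]
force: [-0.5, -0.4, 1.0]
opening: 0.0212
t: 10.23
tool_pos: [0.5695, -0.1866, 0.126]
orientation: [0.465, 3.106, -0.0]
force: [0.4, 0.6, 1.7]
opening: 0.0119
t: 10.65
tool_pos: [0.5699, -0.186, 0.126]
orientation: [1.179, 2.911, 0.001]
force: [2.4, 1.8, 1.0]
opening: 0.0121
t: 11.07
tool_pos: [0.5706, -0.1856, 0.126]
orientation: [1.892, 2.506, 0.004]
force: [5.4, 4.1, -0.0]
opening: 0.0122
t: 11.48
tool_pos: [0.5714, -0.1855, 0.126]
orientation: [2.475, 1.931, 0.006]
force: [9.9, 2.9, -3.1]
opening: 0.0119
t: 11.73
tool_pos: [0.5715, -0.1856, 0.126]
orientation: [2.569, 1.805, 0.006]
force: [10.9, 2.0, -4.5]
opening: 0.0118
11.73 [ 0.5715 -0.1856  0.126 ] q [-0.4008  0.1889  1.5948  0.0024  1.3541 -0.0552] F [10.9309  2.042  -4.5322] open 0.011800865700018164
[[ 0.3392  0.9407  0.0044]
 [ 0.9407 -0.3392  0.0007]
 [ 0.0021  0.0039 -1.    ]]
tool y yaw -19.829027889966206
tool-frame shift to above pivot cm: [-0.2983  0.1759 -3.3975]
```

```bash
python3 -m jog '[[[0,0,0,0,0.2,0,0],[0,0,0,0,0,0,5],[0,0,0,0,0,0,5],[0,0,0,0,0,0,5],[0,0,0,0,0,0,5]]]'
python3 -m jog '[[[0,0,0,0,0,0,5],[0,0,0,0,0,-2,5],[0,0,0,0,0,-2,5],[0,0,0,0,0,-2,5],[0,0,0,0,0,-2,5]]]'
python3 -m jog '[[[0,0,0,0,0,-2,5],[0,0,0,-4,0,0,5],[0,0,0,-4,0,0,5],[0,0,0,-4,0,0,5],[0,0,0,-4,0,0,5]]]'
python3 -m jog '[[[0,0,0,-4,0,0,5],[0,0,0,-4,0,0,5],[0,0,0,-4,0,0,5],[0,0,0,-4,0,0,5],[0,0,0,0,0,0,5]]]'
python3 b.py .5705 -.187 -20 180 6.png
```

```text
t: 12.15
tool_pos: [0.5711, -0.1872, 0.1255]
orientation: [-2.571, -1.806, 0.0]
force: [0.4, 0.2, -0.0]
opening: 0.0338
t: 12.57
tool_pos: [0.571, -0.1871, 0.2064]
orientation: [-2.571, -1.806, 0.0]
force: [0.8, -0.1, 0.5]
opening: 0.0501
t: 12.98
tool_pos: [0.5164, -0.339, 0.226]
orientation: [2.569, 1.807, 0.0]
force: [0.3, 0.5, 1.1]
opening: 0.0497
t: 13.4
tool_pos: [0.4584, -0.4946, 0.2248]
orientation: [2.576, 1.798, -0.004]
force: [0.1, -0.2, -0.2]
opening: 0.0497
```

View pics/6.png

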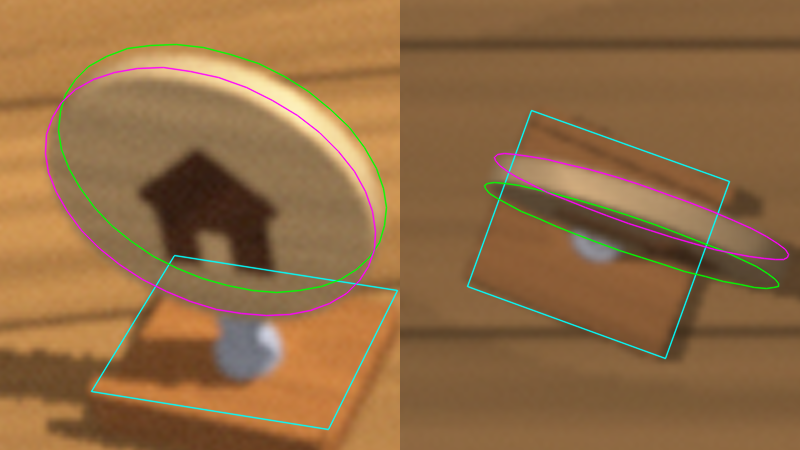

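House now to the front. A quick numeric edge fit for "squarely":

```bash
cat > f.py <<'E'
from h import *
from scipy.ndimage import map_coordinates
from scipy.optimize import differential_evolution as DE
cs=[robot.read_camera(n) for n in ("scene","top")]
G=[]
for c in cs:
    im=cv2.GaussianBlur(c["img"].astype(np.float32),(0,0),1.0)
    G.append(np.sqrt((cv2.Sobel(im,-1,1,0)**2+cv2.Sobel(im,-1,0,1)**2).sum(2)))
def pr(c,P): return np.array([proj(c,p) for p in P])
def place(P,x): 
    a=np.radians(x[2]);P=np.array(P);return np.c_[x[0]+np.cos(a)*P[:,0]-np.sin(a)*P[:,1],x[1]+np.sin(a)*P[:,0]+np.cos(a)*P[:,1],P[:,2]]
def hull(q,n=60):
    h=cv2.convexHull(q.astype(np.float32))[:,0];h=np.vstack([h,h[:1]]);d=np.r_[0,np.cumsum(np.hypot(*np.diff(h,axis=0).T))]
    s=np.linspace(0,d[-1],n);return np.c_[np.interp(s,d,h[:,0]),np.interp(s,d,h[:,1])]
t=np.linspace(0,2*np.pi,40)
tile=[(s,.06*np.cos(k),.1+.06*np.sin(k)) for s in(-.006,.006) for k in t]
stand=[(x,y,z) for x in(-.04,.04) for y in(-.045,.045) for z in(0,.014 if x<0 else .024)]
def cost(x,P,use):
    return -sum(np.mean(map_coordinates(np.sqrt(G[i]),hull(pr(cs[i],place(P,x))).T[::-1],order=1)) for i in use)
for nm,P in(("tile",tile),("stand",stand)):
    for use in((0,1),(0,),(1,)):
        r=DE(cost,[(.562,.578),(-.197,-.178),(-30,-10)],args=(P,use),seed=1,popsize=8,maxiter=25,polish=False);print(nm,use,r.x.round(4),round(r.fun,2))
E
python3 f.py
```

```text
tile (0, 1) [  0.5717  -0.1881 -19.8505] -23.77
tile (0,) [  0.5741  -0.1875 -20.6675] -12.55
tile (1,) [  0.5696  -0.1913 -20.6813] -12.23
stand (0, 1) [  0.5755  -0.1887 -24.6771] -18.03
stand (0,) [  0.576   -0.1888 -23.7021] -11.13
stand (1,) [  0.5621  -0.1793 -25.5661] -8.14
```

The stand fit is doubtful (weak edges, shadows), so I'll take one enlarged look at the stand with yaws -20 (cyan) and -24 (red).

```bash
cat > g.py <<'E'
from h import *
ims=[]
for n in("scene","top"):
    c=robot.read_camera(n);ctr=proj(c,[.571,-.187,.02]);f=9;w=32
    M=np.float64([[f,0,-f*(ctr[0]-w+8*0)],[0,f,-f*(ctr[1]-w)]]);M[0,2]=-f*(ctr[0]-22*1.0)
    M[0,2]=-f*ctr[0]+200;M[1,2]=-f*ctr[1]+250
    f_=9 if n=="scene" else 9
    im=cv2.warpAffine(cv2.convertScaleAbs(c["img"][:,:,::-1],alpha=1.6),M,(400,500),flags=cv2.INTER_CUBIC)
    for yaw,col in((-20,(255,255,0)),(-24,(0,0,255))):
        a=np.radians(yaw);q=lambda x,y,z:np.int32(M[:,:2]@proj(c,[.571+x*np.cos(a)-y*np.sin(a),-.187+x*np.sin(a)+y*np.cos(a),z])+M[:,2])
        cv2.polylines(im,[np.array([q(.04,.045,.024),q(.04,-.045,.024)])],False,col,1)
        cv2.polylines(im,[np.array([q(.04,.045,0),q(.04,-.045,0)])],False,col,1)
        cv2.polylines(im,[np.array([q(-.04,.045,.014),q(-.04,-.045,.014)])],False,col,1)
    ims.append(im)
cv2.imwrite("pics/7.png",np.hstack(ims))
E
python3 g.py
```

```text
(no output)
```

View pics/7.png

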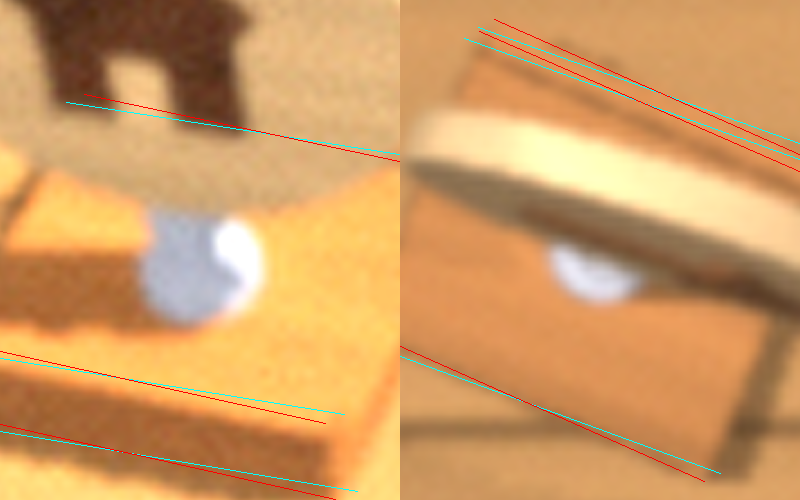

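Scene front edge lies between the two (slope ≈ 0.197, i.e. about -22.5°). I'll measure it with line fits on individual edges.

```bash
cat > e.py <<'E'
from h import *
from scipy.ndimage import map_coordinates as mc
cs={n:robot.read_camera(n) for n in("scene","top")}
a=np.radians(-22);W=lambda x,y,z:np.array([.571+x*np.cos(a)-y*np.sin(a),-.187+x*np.sin(a)+y*np.cos(a),z])
def edge(n,A,B,lo,hi,off):
    c=cs[n];im=cv2.GaussianBlur(c["img"].astype(np.float32),(0,0),.7);z=A[2]
    p,q=proj(c,W(*A)),proj(c,W(*B));d=(q-p)/np.linalg.norm(q-p);nn=np.array([-d[1],d[0]])
    s=np.linspace(-3,5,161) if off is None else np.linspace(*off,161);pts=[]
    for k in np.linspace(lo,hi,30):
        X=(p+k*(q-p))[:,None]+nn[:,None]*s
        g=sum(np.gradient(mc(im[:,:,i],X[::-1],order=3))**2 for i in range(3));j=g[3:-3].argmax()+3;pts.append(X[:,j])
    pts=np.float32(pts);vx,vy,x0,y0=cv2.fitLine(pts,cv2.DIST_HUBER,0,.01,.01).ravel()
    r=np.abs((pts-[x0,y0])@[-vy,vx]);u=np.array([vx,vy]);u*=np.sign(u@d)
    P,Q=atz(c,[x0,y0]-15*u,z),atz(c,[x0,y0]+15*u,z);v=(Q-P)
    m=(P+Q)/2;print(n,A,B,"yaw %.2f"%(np.degrees(np.arctan2(v[1],v[0]))),"resid %.2f"%np.median(r),m[:2].round(4))
h,k=.04,.045
edge("scene",(h,k,.024),(h,-k,.024),.05,.95,(-1,4))
edge("scene",(h,k,0),(h,-k,0),.05,.95,(-1,4))
edge("scene",(h,k,0),(h,-k,0),.05,.95,(-3,3))
edge("top",(-h,k,.014),(-h,-k,.014),.1,.9,(-3,3))
edge("top",(h,k,.024),(h,-k,.024),.05,.95,(-3,3))
edge("top",(-h,k,.014),(h,k,.014),.05,.45,(-3,3))
edge("top",(-h,-k,.014),(h,-k,.014),.05,.4,(-3,3))
print("tile top rim line:")
E
python3 e.py
```

```text
scene (0.04, 0.045, 0.024) (0.04, -0.045, 0.024) yaw -111.98 resid 0.00 [ 0.6096 -0.2037]
scene (0.04, 0.045, 0) (0.04, -0.045, 0) yaw -111.97 resid 0.00 [ 0.6144 -0.1918]
scene (0.04, 0.045, 0) (0.04, -0.045, 0) yaw -112.13 resid 0.07 [ 0.6164 -0.1987]
top (-0.04, 0.045, 0.014) (-0.04, -0.045, 0.014) yaw -113.95 resid 0.29 [ 0.5288 -0.1777]
top (0.04, 0.045, 0.024) (0.04, -0.045, 0.024) yaw -112.98 resid 0.06 [ 0.602  -0.2013]
top (-0.04, 0.045, 0.014) (0.04, 0.045, 0.014) yaw -31.11 resid 0.61 [ 0.568  -0.1363]
top (-0.04, -0.045, 0.014) (0.04, -0.045, 0.014) yaw -23.17 resid 0.03 [ 0.5389 -0.2216]
tile top rim line:
```

```bash
sed -i 's/^a=np.radians(-22)/import sys\na=np.radians(float(sys.argv[1]))/; s/(-1,4))/(-2,6))/; s/(-3,3))/(-4,5))/' e.py; for y in -20 -23 -26; do python3 e.py $y; done
```

```text
scene (0.04, 0.045, 0.024) (0.04, -0.045, 0.024) yaw -114.35 resid 0.50 [ 0.6123 -0.1982]
scene (0.04, 0.045, 0) (0.04, -0.045, 0) yaw -92.75 resid 1.69 [ 0.6019 -0.2005]
scene (0.04, 0.045, 0) (0.04, -0.045, 0) yaw -112.28 resid 0.24 [ 0.6173 -0.1973]
top (-0.04, 0.045, 0.014) (-0.04, -0.045, 0.014) yaw -105.63 resid 0.60 [ 0.5269 -0.1744]
top (0.04, 0.045, 0.024) (0.04, -0.045, 0.024) yaw -109.58 resid 0.62 [ 0.5974 -0.2051]
top (-0.04, 0.045, 0.014) (0.04, 0.045, 0.014) yaw -29.09 resid 0.63 [ 0.5676 -0.1365]
top (-0.04, -0.045, 0.014) (0.04, -0.045, 0.014) yaw -17.60 resid 0.75 [ 0.5361 -0.2218]
tile top rim line:
scene (0.04, 0.045, 0.024) (0.04, -0.045, 0.024) yaw -113.58 resid 0.06 [ 0.6077 -0.2115]
scene (0.04, 0.045, 0) (0.04, -0.045, 0) yaw -113.13 resid 0.00 [ 0.5882 -0.2143]
scene (0.04, 0.045, 0) (0.04, -0.045, 0) yaw -113.40 resid 0.17 [ 0.6117 -0.211 ]
top (-0.04, 0.045, 0.014) (-0.04, -0.045, 0.014) yaw -110.02 resid 1.13 [ 0.529  -0.1729]
top (0.04, 0.045, 0.024) (0.04, -0.045, 0.024) yaw -112.98 resid 0.00 [ 0.5946 -0.2069]
top (-0.04, 0.045, 0.014) (0.04, 0.045, 0.014) yaw -30.60 resid 0.53 [ 0.5664 -0.1354]
top (-0.04, -0.045, 0.014) (0.04, -0.045, 0.014) yaw -1.44 resid 1.19 [ 0.5311 -0.2215]
tile top rim line:
scene (0.04, 0.045, 0.024) (0.04, -0.045, 0.024) yaw -113.89 resid 0.06 [ 0.6136 -0.1976]
scene (0.04, 0.045, 0) (0.04, -0.045, 0) yaw -123.33 resid 1.28 [ 0.5917 -0.2088]
scene (0.04, 0.045, 0) (0.04, -0.045, 0) yaw -113.50 resid 0.12 [ 0.6158 -0.2017]
top (-0.04, 0.045, 0.014) (-0.04, -0.045, 0.014) yaw -113.94 resid 0.46 [ 0.5297 -0.1749]
top (0.04, 0.045, 0.024) (0.04, -0.045, 0.024) yaw -118.80 resid 0.35 [ 0.5985 -0.2004]
top (-0.04, 0.045, 0.014) (0.04, 0.045, 0.014) yaw -22.55 resid 0.43 [ 0.5713 -0.1392]
top (-0.04, -0.045, 0.014) (0.04, -0.045, 0.014) yaw -3.13 resid 1.06 [ 0.5297 -0.2207]
tile top rim line:
```

Scene front edges agree on about -23.5° with low residuals. One direct check of brightness drops column by column:

```bash
cat > k.py <<'E'
from h import *
for n,z in(("scene",.024),("top",.014)):
    c=robot.read_camera(n);g=cv2.GaussianBlur(c["img"].astype(np.float32),(0,0),.6)[:,:,0]
    P=[]
    ctr=proj(c,[.571-.187*0+.037 if n=="scene" else .534,-.203 if n=="scene" else -.172,z])
    print(n,ctr.round(1))
    for u in range(int(ctr[0])-18,int(ctr[0])+19,2):
        v0=int(ctr[1]+ (u-ctr[0])*(.19 if n=="scene" else .42)); col=g[v0-6:v0+9,u]; d=np.diff(col);j=int(d.argmin())
        sub=0
        if 0<j<len(d)-1: sub=.5*(d[j-1]-d[j+1])/(d[j-1]-2*d[j]+d[j+1])
        P.append((u,v0-6+j+.5+sub,-d[j]))
    print([(p[0],round(float(p[1]),1),int(p[2])) for p in P])
E
python3 k.py
```

```text
scene [166.8 234.8]
[(148, 232.3, 32), (150, 232.6, 36), (152, 233.1, 30), (154, 233.5, 34), (156, 233.8, 33), (158, 234.3, 33), (160, 234.8, 33), (162, 235.3, 35), (164, 235.5, 36), (166, 236.0, 32), (168, 236.5, 36), (170, 236.8, 32), (172, 237.4, 35), (174, 237.7, 33), (176, 238.3, 35), (178, 238.5, 36), (180, 239.2, 35), (182, 239.5, 37), (184, 240.1, 32)]
top [348.5 248.1]
[(330, 239.2, 5), (332, 248.5, 11), (334, 249.5, 17), (336, 249.5, 17), (338, 249.3, 17), (340, 249.3, 16), (342, 249.3, 17), (344, 249.4, 17), (346, 249.5, 14), (348, 249.4, 7), (350, 248.4, 12), (352, 249.1, 12), (354, 249.6, 10), (356, 250.3, 8), (358, 258.9, 5), (360, 249.3, 5), (362, 260.5, 4), (364, 251.0, 5), (366, 260.2, 5)]
```

```bash
python3 - <<'E'
from h import *
c=robot.read_camera("scene")
for z in(.024,.014):
    v=atz(c,[184,240.0],z)-atz(c,[148,232.2],z);print(np.degrees(np.arctan2(v[0],-v[1])), np.degrees(np.arctan2(v[1],v[0]))+90)
E
python3 st.py
```

```text
156.3123469860876 156.3123469860876
156.3123469860876 156.31234698608756
14.25 [ 0.4627 -0.4881  0.2256] q [-0.8883  0.3243  1.2525 -0.      1.5649 -0.5423] F [ 0.4206  0.6417 -1.1035] open 0.04990810002183759
[[ 0.3391  0.9407 -0.0001]
 [ 0.9407 -0.3391  0.    ]
 [ 0.     -0.0001 -1.    ]]
tool y yaw -19.823114626382356
tool-frame shift to above pivot cm: [31.8409  0.1392  6.5633]
```

The stand's front edge is a clean line giving stand yaw -23.7°; the tile is at -19.8°. Correcting by 3.8° clockwise with a regrasp.

```bash
python3 -m jog '[[[0,0,0,4,0,0,5],[0,0,0,4,0,0,5],[0,0,0,4,0,0,5],[0,0,0,4,0,0,5],[0,0,0,4,0,0,5]]]' 10
python3 -m jog '[[[0,0,0,4,0,0,5],[0,0,0,4,0,0,5],[0,0,0,4,0,0,5],[0,0,0,0,0,0,5],[0,0,0,0,0,0,5]]]'
python3 -m jog '[[[0,0,0,0,0,2.5,5],[0,0,0,0,0,2.5,5],[0,0,0,0,0,2.5,5],[0,0,0,0,0,2.5,5],[0,0,0,0,0,0,5]]]'
python3 -m jog '[[[0,0,0,0,0,0,0],[0,0,0,0,0,0,0],[0,0,0,0,0,0,0],[0,0,0,0,0,0,0],[0,0,0,0,0,0,0]]]'
python3 -m jog '[[[0,0,0,0,0,0,0],[0,0,0,0,0,0,0],[0,0,0,0,0,0,0],[0,0,2,0,0,0,0],[0,0,1.8,0,0,0,0]]]'
python3 -m jog '[[[0,0,0,0,0,0,0],[0,0,0,0,0,0,0],[0,0,0,0,0,0,0]]]'
python3 st.py
```

```text
t: 14.67
tool_pos: [0.5308, -0.2984, 0.2257]
orientation: [2.571, 1.805, 0.0]
force: [-0.0, -1.2, 0.1]
opening: 0.05
t: 15.08
tool_pos: [0.5719, -0.1849, 0.2258]
orientation: [2.567, 1.811, 0.0]
force: [-0.4, -0.8, -0.3]
opening: 0.0498
t: 15.5
tool_pos: [0.5672, -0.1872, 0.1194]
orientation: [-2.566, -1.799, 0.008]
force: [-1.3, 0.5, -0.9]
opening: 0.0499
t: 15.92
tool_pos: [0.5722, -0.1876, 0.1274]
orientation: [2.569, 1.805, 0.002]
force: [0.3, -0.6, -0.4]
opening: 0.0216
t: 16.33
tool_pos: [0.5711, -0.187, 0.1266]
orientation: [2.63, 1.718, -0.0]
force: [-4.2, 1.8, 7.2]
opening: 0.0119
t: 16.58
tool_pos: [0.5711, -0.1871, 0.1266]
orientation: [2.629, 1.72, -0.0]
force: [-5.1, 1.3, 6.2]
opening: 0.0121
16.58 [ 0.5711 -0.1871  0.1266] q [-0.4017  0.1926  1.5896 -0.0002  1.3594  0.0105] F [-5.1492  1.2904  6.1552] open 0.012140846833675998
[[ 0.4006  0.9163 -0.0001]
 [ 0.9163 -0.4006 -0.0002]
 [-0.0002 -0.     -1.    ]]
tool y yaw -23.614841916376005
tool-frame shift to above pivot cm: [-0.1441  0.1571 -3.3413]
```

```bash
python3 -m jog '[[[0,0,0,0,-0.1,0,0],[0,0,0,0,0,0,5],[0,0,0,0,0,0,5],[0,0,0,0,0,0,5],[0,0,0,0,0,0,5]]]'
python3 -m jog '[[[0,0,0,0,0,0,5],[0,0,0,0,0,-2,5],[0,0,0,0,0,-2,5],[0,0,0,0,0,-2,5],[0,0,0,0,0,-2,5]]]'
python3 -m jog '[[[0,0,0,0,0,-2,5],[0,0,0,-4,0,0,5],[0,0,0,-4,0,0,5],[0,0,0,-4,0,0,5],[0,0,0,-4,0,0,5]]]'
python3 -m jog '[[[0,0,0,-4,0,0,5],[0,0,0,-4,0,0,5],[0,0,0,-4,0,0,5],[0,0,0,0,0,0,5],[0,0,0,0,0,0,5]]]'
python3 st.py; python3 f.py | head -3; python3 b.py .5725 -.1875 -23.7 180 8.png
python3 -c "
from h import *
save(robot.read_camera('scene'),'9.png')"
```

```text
t: 17.0
tool_pos: [0.5701, -0.1865, 0.1254]
orientation: [-2.629, -1.72, 0.0]
force: [0.4, 0.0, 0.3]
opening: 0.0339
t: 17.42
tool_pos: [0.5701, -0.1866, 0.2063]
orientation: [-2.629, -1.719, 0.001]
force: [0.8, -0.1, 0.5]
opening: 0.05
t: 17.83
tool_pos: [0.5055, -0.3344, 0.2258]
orientation: [2.628, 1.721, 0.0]
force: [0.2, -0.4, -0.5]
opening: 0.05
t: 18.25
tool_pos: [0.4566, -0.4451, 0.2251]
orientation: [-2.632, -1.714, 0.0]
force: [0.9, 0.8, -1.0]
opening: 0.05
18.25 [ 0.4566 -0.4451  0.2251] q [-0.8529  0.23    1.3649 -0.0001  1.5474 -0.4368] F [ 0.9465  0.8379 -1.0211] open 0.05004345677344897
[[ 0.4042  0.9147 -0.0006]
 [ 0.9147 -0.4042  0.0005]
 [ 0.0003 -0.0007 -1.    ]]
tool y yaw -23.843362825490804
tool-frame shift to above pivot cm: [28.0841  0.2056  6.5158]
tile (0, 1) [  0.5717  -0.1877 -24.5563] -24.07
tile (0,) [  0.5742  -0.1876 -23.6074] -12.65
tile (1,) [  0.5706  -0.1886 -23.9749] -12.29
```

View pics/8.png

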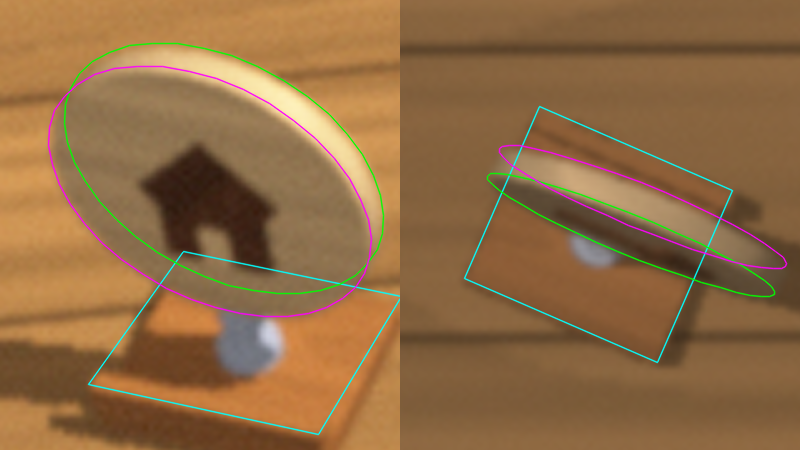

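View pics/9.png

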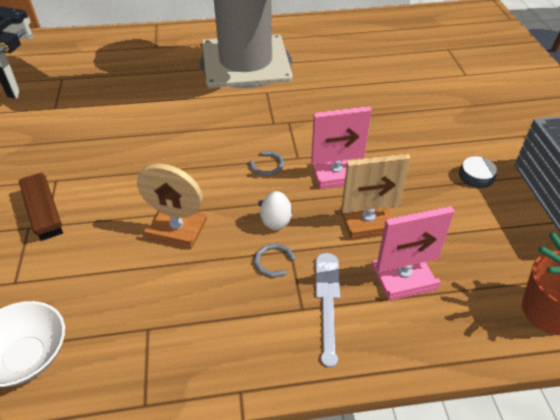

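The house faces front at (168,193), parallel to the stand's front. The square sign and everything else is unchanged, and the hand is clear at the upper left.

```bash
python3 -c "
from plant import robot
print(robot.close_job())"
```

```text
the job is handed in; nothing more can be done
None
```

The round sign now shows its house face squarely over the front of its base, it has been let go, and the job is handed in at about 18.5 s.

**What I did:** I pinched the round tile from above on its pin axis and turned it 90° clockwise. I then released it, re-gripped from the other side and turned it another 93°. After measuring the stand, I added a 3.8° correction and moved the hand well away.

**Last checks:**
- **Tile angle:** edge fits put it at -23.6 to -24.6° in world yaw, and the gripper read about -23.7° when it let go.
- **Stand angle:** its front edge in the scene picture gave -23.7°, so the tile looks square to within a degree or two.
- **Disagreements:** my first estimate of the stand was -20°, by eye. Line fits on the stand's edges in the top view scattered widely, so I relied on the clean front edge in the scene view.
- **Everything else:** the square sign and the look-alikes look unchanged. The highest wrist force I read was about 14 N, and the robot is touching nothing.

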